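# Nest the parts cup and snap the spindle cap home

### The job

Put the parts cups away for safe keeping: nest the loose blue cup into the yellow cup on the spindle stand, letting it go fully down and level over the post, then push the red snap cap onto the top of the post until it clicks and sits fully home. Keep pressing the cap down after the click and finish that way, with the gripper still on the cap and pushing it firmly down; leave the other things on the table where they are.

Things in the scene. Friction and masses are not known exactly. Their poses are not given: they have to be found in the camera images.
- spindle_stand: Fixed stand: dark round steel foot 90 mm across, 10 mm thick, with an upright steel post 16 mm across in its centre, bevelled tip 82 mm above the table. Four sprung brass catch balls stick out of the post, centred 71 mm above the table, to 23 mm across. Origin: centre of the underside of the foot, z up.
- yellow_cup: Yellow round parts cup, already fixed on the stand's foot with the post through it. Same shape as the blue cup. Origin: centre of its underside (10 mm above the table), z up. Its rim is 56 mm above the table.
- blue_cup: Loose blue round parts cup, open side up on the table, 46 mm high, 50 g. Outside 39 mm across at the foot, 47 mm at 22 mm height, then a step to an upright band 56 mm across from 27 mm height to the rim; walls 2.5 mm. A centre tube (bore 28, outside 33, 24 mm high) is open at both ends and passes over the post. Origin: centre of its underside, z up.
- snap_cap: Loose red cap, 54 mm high, 60 g, standing knob up on its hollow boss. Boss 32 mm across, 20 mm high, bore open below, narrowed to 19 mm at the mouth by a rounded black bead; disc 62 mm across from 20 to 24 mm height; knob above. Any yaw fits. Home: origin on the post's axis, 62 mm above the table. Origin: centre of the boss's underside, z up.
- canister_0: White canister, 42 mm across, 44 mm high, a bystander. Origin: centre of its underside.
- canister_1: White canister, 42 mm across, 44 mm high, a bystander in front of the work. Origin: centre of its underside.
- girder_load: Yellow girder, 18 x 140 x 24 mm, lying behind the work, a bystander. Origin: centre of its underside.
- blue_cup_rim (a point): Centre of the blue cup's rim, 46 mm above its underside. Nested, the blue cup's underside rests on the yellow cup's centre tube, 24 mm above the yellow cup's underside and 34 mm above the table, so its rim is 80 mm above the table and its top 24 mm stand out above the yellow rim.
- cap_knob (a point): Middle of the cap's upright round knob, 22 mm across, from 24 to 54 mm above the cap's origin (this point: 39 mm).
- post_tip (a point): Tip of the post, 82 mm above the table. Pushing the cap on, the bead meets the catch balls about 10 mm above home; resistance rises to about 10 N, then drops away (the click) about 6 mm above home, the balls pull the cap on, and it stops hard on this tip. It goes home only over a fully nested blue cup.
Mind the look-alikes: they are no part of the job. Of the things that look like the snap_cap, the smaller one is meant. Several things have the shape of the blue_cup; the one meant has the colours described above.

How it is judged (in metres and radians):
On the way, in this order (a step that is already met when the one before it is completed fails the run):
1. the blue cup is nested fully down and level in the yellow cup on the stand, and let go (z of blue_cup in the frame of spindle_stand between 0.031 and 0.037 m and horizontal distance between blue_cup and spindle_stand below 0.006 m and angle between blue_cup's own z axis and vertical below 0.1 rad and contact force between each of the arm, the fingers and blue_cup below 0.1 N), for 0.2 s.
2. the cap has clicked past the catch balls and sits home on the post (z of snap_cap in the frame of spindle_stand below 0.064 m and horizontal distance between snap_cap and spindle_stand below 0.003 m), for 0.2 s.
At the end, for the whole second after the job is handed in: The blue cup is nested level in the yellow cup on the stand (34 mm up within 3 mm, within 6 mm of the axis), the cap is home (within 2 mm in height, 3 mm of the axis, level) and the fingers, still on it, press it onto the stand with more than 3 N (all of step 2 and z of blue_cup in the frame of spindle_stand between 0.031 and 0.037 m and horizontal distance between blue_cup and spindle_stand below 0.006 m and angle between each of blue_cup, snap_cap's own z axis and vertical below 0.1 rad and z of snap_cap in the frame of spindle_stand above 0.0595 m and contact force between the fingers and snap_cap above 1 N and contact force between snap_cap and spindle_stand above 3 N); the arm keeps its last pose, push and grip.
It fails at once if a canister or the girder is pushed away by more than 20 mm (distance of any of canister_0, canister_1, girder_load from where it was at the start of the episode above 0.02 m).
It also fails if it takes over 54 s, if anything falls off the work surface, if the arm or the gripper's body presses on something with over 40 N, if the wrist force passes 120 N, or if a joint passes its speed limit or range.

### The arm

A 6-joint arm with a two-finger parallel gripper is mounted at the origin on a cart in front of the work surface, level with it; the furniture and walls round the work are solid. World frame = base frame: x ahead of the robot, y to its left, z up, the work surface at z = 0. Lengths are in mm, angles in rad, forces in N, time in s.
With the tool pointing down it reaches from about 400 to 925 mm from the base axis. Payload 12.5 kg.
Tool frame: the origin (TCP) lies at the centre of the arm's flange, where the gripper is bolted on; the fingertips stand 190 mm ahead of it and the grasp point (between the pads) lies 171 mm ahead of it; z points along the fingers, y is the line along which they close (so a half turn about z gives the same grasp; the last joint's range is limited). The gripper opens to 95 mm and grips with 3 to 60 N. Pads are 20 mm wide; open, the fingers measure 119 mm over their backs; the gripper's body (75 mm by 180 mm) begins 59 mm behind the grasp point.
Start: joints at [1.117, 0.491, 1.559, -0, 1.092, -0.106], TCP at [212.995, 587.586, 404.761] pointing down, gripper open.
Joint ranges: [-3.1, 3.1], [-0.84, 2.19], [0.05, 2.79], [-1.13, 4.28], [0.06, 2.93], [-2.69, 2.69]. Speed limits (rad/s): [2.22, 2.22, 2.79, 3.14, 3.14, 3.14].

### API

Orientations are given as [roll, pitch, yaw] about the fixed x, y, z axes, in that order (R = Rz(yaw) Ry(pitch) Rx(roll)).
In Python, from cell import env, read_camera, search_frame, cut_out gives the robot as it stands. The module is installed in compiled form; this text tells all that it offers.
- The arm moves only by the tool move_arm, never from a script. Its argument "commands" is a list of rows, each a list of 3 entries, a list of its own where there are three numbers: the shift along the world's x, y, z normalised to -1 to 1, where 1 is 0.03 m, then the turn about the world's z normalised to -1 to 1, where 1 is 0.08 rad, then the opening, from -1 (shut) to 1 (fully open), so that 0 is half open. A call has 1 to 20 rows; each row shifts and turns the commanded pose from where the row before left it; what a row does not reach is not made up. A row lasts 1/12 s, in which the tool goes at most 41.7 mm and 7.16 degrees, less where a joint would pass 70% of its speed; a pose out of reach is approached as far as the arm can. A call with a number of a shift or a turn outside -1 to 1 is refused whole. A call with a gripper value outside its range is refused whole. The fingers move at their own pace and stop on an object; the grip force is fixed at half the most. Time passes only in rows, so rows that do not move let the fingers close. It gives the time, the measured TCP pose, the force, the opening and the grip force at its end, in the units of the state.
- env.state(): the state, without advancing time (a new reading comes with each control period).
- read_camera(name): name is "side" or "top" or "wrist"; returns a dict with "image" (384x512x3 uint8, red, green, blue), "fx", "fy", "cx", "cy" (pixels), "D" ([k1, k2, p1, p2, k3] as OpenCV has them; the pictures are not rectified), "rvec" (rotation vector, rad) and "tvec" (3), from world to camera coordinates, as OpenCV has them. Camera axes: x right, y down, z forward; pixel columns grow to the right and rows downward; lengths in mm; the calibration is good to about 2 mm. A picture is of the moment at which its call begins. There is no depth.
- env.job_done(): hands the job in; it is judged then, once.
Trained networks look in a picture, given as the dict that the camera call returned (one of the last four; its "shot" number tells which), for a name from the list of things; names that differ only in an ending like _2 or _b are one class to them, and where a whole thing is asked for, a point or a joint stands for the part that bears it (a point fixed in the world has none). Each returns a list of dicts, best first, with "confidence" (0 to 1); they miss things now and then, are a little off and sometimes report something else, mostly with a low value. They report only what shows in the picture. A call takes as long as a camera call. They do not tell look-alikes from the thing itself.
- search_frame(thing, picture): "at" ([column, row] in pixels, amid what is visible of it).
- cut_out(thing, picture): "region" (384x512 bool, what is visible of it) and "at" ([column, row] in pixels, amid what is visible of it).
The state is a dict: "t": time; "joints": joint angles; "qvel": joint speeds; "tau": joint torques, N m; "eef_pos": TCP position; "tcp_rot": TCP orientation; "ft_force": force on the tool from outside, world axes, zero at the start; "moment": the same for the moment, N m; "opening": opening from 0.0 (shut) to 1.0 (fully open); "grip_force": force on a finger pad.
Only numpy, scipy, OpenCV 4.12 (cv2) and the standard library are available. Lean on these libraries where they do the work, as an engineer would, in place of code of your own. Each camera call takes 0.05 s, during which the arm holds its last target. There are 200 camera calls.

## Working session

There is one attempt and no reset: what is moved stays moved. The work goes in short steps, Python scripts to look and compute and a tool call to move; the robot and the scene stay as the last step left them, time stands still between calls to the robot, and variables do not carry over. Pictures are saved under pics/ and viewed, at most 10 in all, crops included, and the job is handed in when it is done.

Besides the shell and the picture viewer there is one more tool, called after "Call:" in YAML: its name, and indented under it one key for each argument. move_arm: Moves the arm, as the interface text tells. Its arguments: {"type":"object","properties":{"commands":{"type":"array","items":{"type":"array"}}},"required":["commands"]}

```bash
mkdir -p pics
cat > h.py <<'E'
import numpy as np, cv2
from cell import env, read_camera, search_frame, cut_out
def cam(p):
    K=np.array([[p["fx"],0,p["cx"]],[0,p["fy"],p["cy"]],[0,0,1.]]);return K,np.array(p["D"],float),cv2.Rodrigues(np.array(p["rvec"],float))[0],np.array(p["tvec"],float).reshape(3)
def at_z(p,px,z):
    K,D,R,t=cam(p)
    u=cv2.undistortPoints(np.array([[px]],float),K,D)[0,0]
    d=R.T@np.array([u[0],u[1],1]);c=-R.T@t
    return c+d*(z-c[2])/d[2]
def proj(p,X):
    K,D,R,t=cam(p)
    return cv2.projectPoints(np.array(X,float).reshape(-1,1,3),np.array(p["rvec"],float),t,K,D)[0].reshape(-1,2)
def save(p,name,box=None,s=1):
    im=p["image"][...,::-1]
    if box: im=im[box[1]:box[3],box[0]:box[2]]
    cv2.imwrite("pics/"+name,cv2.resize(im,None,fx=s,fy=s,interpolation=cv2.INTER_CUBIC))
E
python3 - <<'E'
from h import *
a=read_camera("top");b=read_camera("side")
cv2.imwrite("pics/a.png",cv2.resize(a["image"][...,::-1],(800,600)))
cv2.imwrite("pics/b.png",cv2.resize(b["image"][...,::-1],(800,600)))
for n,z in [("spindle_stand",40),("blue_cup",46),("snap_cap",54),("canister_0",44),("girder_load",24),("yellow_cup",56)]:
  for p in (a,b):
    for r in search_frame(n,p): print(n,p["shot"],r["confidence"],np.round(r["at"]),at_z(p,r["at"],z).round()[:2])
for p in(a,b):
    K,D,R,t=cam(p);print((-R.T@t).round())
E
```

```text
spindle_stand 1 0.73 [226. 207.] [618. 109.]
spindle_stand 1 0.17 [306. 220.] [585. -74.]
spindle_stand 2 0.59 [278. 203.] [640. 114.]
blue_cup 1 0.86 [309. 216.] [595. -79.]
blue_cup 1 0.8 [334. 171.] [ 697. -140.]
blue_cup 1 0.16 [161. 216.] [597. 252.]
blue_cup 2 0.72 [212. 164.] [592. -66.]
blue_cup 2 0.55 [167. 195.] [ 703. -137.]
snap_cap 1 0.98 [283. 175.] [687. -22.]
snap_cap 1 0.68 [227. 205.] [620. 106.]
snap_cap 1 0.67 [163. 216.] [596. 246.]
snap_cap 1 0.45 [242. 270.] [477.  74.]
snap_cap 2 0.65 [338. 208.] [618. 249.]
snap_cap 2 0.63 [212. 209.] [706. -22.]
canister_0 1 0.67 [273. 135.] [784.  -2.]
canister_0 1 0.67 [243. 270.] [475.  70.]
canister_0 2 0.82 [279. 146.] [488.  73.]
canister_0 2 0.54 [206. 245.] [788.  -8.]
canister_0 2 0.5 [208. 163.] [590. -78.]
girder_load 1 0.67 [227. 144.] [768. 105.]
girder_load 2 0.7 [337. 207.] [601. 250.]
yellow_cup 1 0.61 [219. 198.] [635. 123.]
yellow_cup 2 0.88 [274. 198.] [639. 102.]
[520.  75. 940.]
[1034.  175.  848.]
```

View pics/a.png

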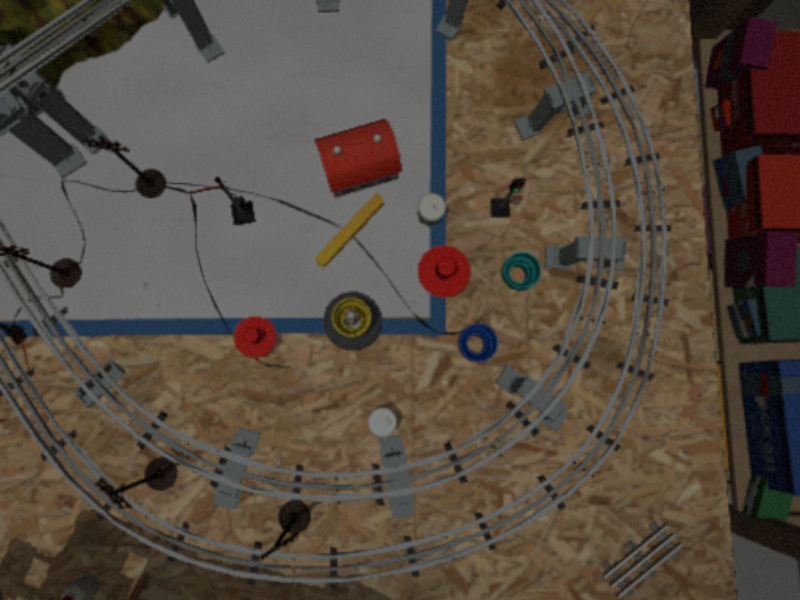

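View pics/b.png

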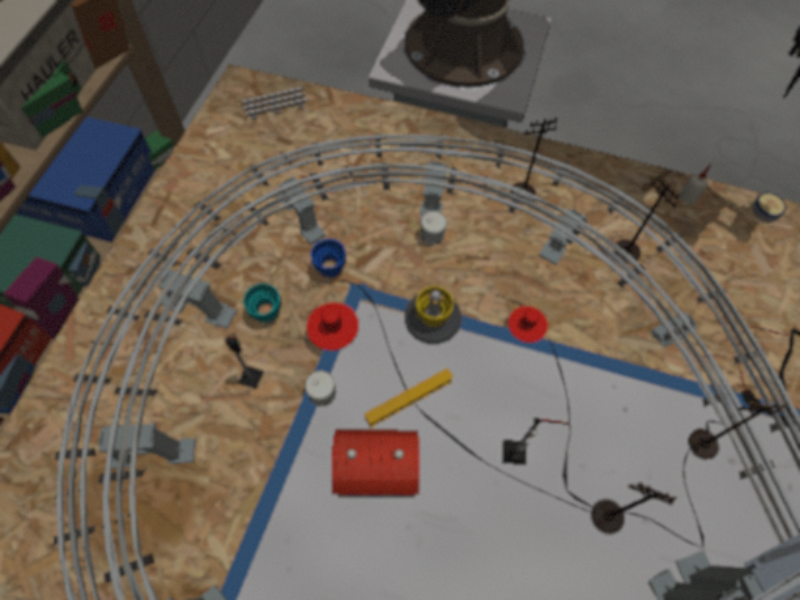

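```bash
cat >> h.py <<'E'
from scipy.optimize import minimize
TH=np.linspace(0,2*np.pi,72,endpoint=False)
P={"blue":[(19.5,0),(23.5,22),(28,27),(28,46)],"cap":[(16,0),(31,20),(31,24),(11,54)],"yellow":[(19.5,10),(23.5,32),(28,37),(28,56)]}
def hulls(p,x,y,prof,z0=0):
    pts=np.vstack([np.c_[x+r*np.cos(TH),y+r*np.sin(TH),np.full(72,z+z0)] for r,z in prof])
    return cv2.convexHull(proj(p,pts).astype(np.float32))
def cmask(p,kind):
    h=cv2.cvtColor(p["image"],cv2.COLOR_RGB2HSV).astype(int);H,S,V=h[...,0],h[...,1],h[...,2]
    lo,hi={"blue":(105,130),"yellow":(20,35),"cap":(-8,8)}[kind]
    H=np.where(H>170,H-180,H)
    return ((H>=lo)&(H<=hi)&(S>120)&(V>35)).astype(np.uint8)
def fit(p,kind,near,z0=0,rad=60):
    """xy by matching the hull of the colour blob near the guess to the projected outline"""
    c=proj(p,[[near[0],near[1],30+z0]])[0]
    m=cmask(p,kind);n,l,st,ce=cv2.connectedComponentsWithStats(m)
    e=proj(p,[[near[0]+rad,near[1],30+z0]])[0];R=np.hypot(*(e-c))
    keep=[i for i in range(1,n) if st[i,4]>8 and np.hypot(*(ce[i]-c))<R]
    ys,xs=np.nonzero(np.isin(l,keep))
    hm=cv2.convexHull(np.c_[xs,ys].astype(np.float32))
    am=cv2.contourArea(hm)
    def cost(v):
        h=hulls(p,v[0],v[1],P[kind],z0);i=cv2.intersectConvexConvex(h,hm)[0]
        return -i/(am+cv2.contourArea(h)-i)
    s=minimize(cost,near,method="Nelder-Mead",options=dict(initial_simplex=[near,[near[0]+8,near[1]],[near[0],near[1]+8]],xatol=.05))
    return s.x.round(1),round(-s.fun,3)
E
python3 - <<'E'
from h import *
a=read_camera("top");b=read_camera("side")
for k,n in [("blue",(592,-72)),("cap",(606,250)),("yellow",(630,108))]:
    print(k,fit(a,k,n,rad=45),fit(b,k,n,rad=45))
# both crops in one close picture
A=cv2.resize(a["image"][160:250,130:360,::-1],None,fx=3,fy=3,interpolation=cv2.INTER_CUBIC)
B=cv2.resize(b["image"][140:230,150:380,::-1],None,fx=3,fy=3,interpolation=cv2.INTER_CUBIC)
cv2.imwrite("pics/c.png",np.vstack([A,B]))
print(env.state()["eef_pos"],env.state()["tcp_rot"],env.state()["t"])
E
```

```text
blue (array([589.7, -71.6]), np.float64(0.846)) (array([581.3, -76.1]), np.float64(0.732))
cap (array([600.4, 253.2]), np.float64(0.931)) (array([597.9, 250.1]), np.float64(0.92))
yellow (array([625.7, 110.7]), np.float64(0.972)) (array([622.5, 108.3]), np.float64(0.961))
[212.99351278 587.58658037 404.7777132 ] [3.14145902e+00 4.68429417e-05 2.79382024e+00] 0.8
```

View pics/c.png

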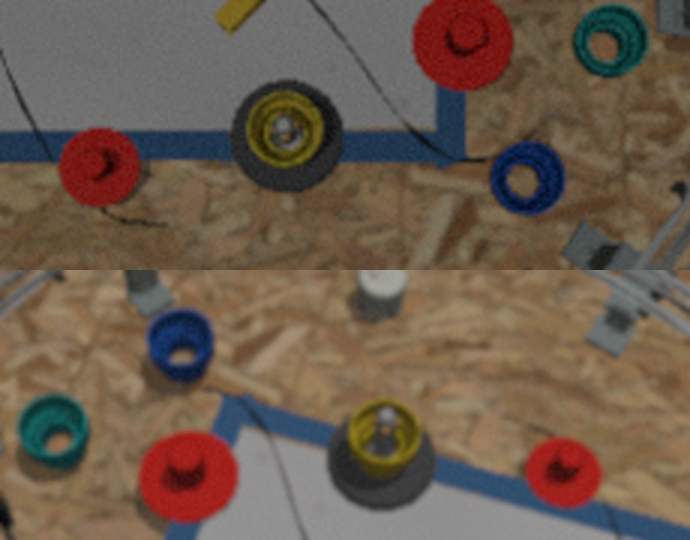

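Pixels in the top image: the red caps are at (163,216), small, and (284,173), large. The cups are at (306,219), blue, and (333,174), teal. I take the small red cap and the blue cup, and the crop confirms both. Next I hover over the blue cup.

Call:
move_arm:
  commands:
    - [[0.54, -0.96, 0], 0.19, 1]
    - [[0.54, -0.96, 0], 0.19, 1]
    - [[0.54, -0.96, 0], 0.19, 1]
    - [[0.54, -0.96, 0], 0.19, 1]
    - [[0.54, -0.96, 0], 0.19, 1]
    - [[0.54, -0.96, 0], 0.19, 1]
    - [[0.54, -0.96, 0], 0.19, 1]
    - [[0.54, -0.96, 0], 0.19, 1]
    - [[0.54, -0.96, 0], 0.19, 1]
    - [[0.54, -0.96, 0], 0.19, 1]
    - [[0.54, -0.96, 0], 0.19, 1]
    - [[0.54, -0.96, 0], 0.19, 1]
    - [[0.54, -0.96, 0], 0.19, 1]
    - [[0.54, -0.96, 0], 0.19, 1]
    - [[0.54, -0.96, 0], 0.19, 1]
    - [[0.54, -0.96, 0], 0.19, 1]
    - [[0.54, -0.96, 0], 0.19, 1]
    - [[0.54, -0.96, 0], 0.19, 1]
    - [[0.54, -0.96, 0], 0.19, 1]
    - [[0.54, -0.96, 0], 0.19, 1]

```text
t: 2.47
eef_pos: [537.5, 9.9, 404.9]
tcp_rot: [3.141, 0.0, 3.098]
ft_force: [0.2, 0.4, 0.2]
opening: 0.999
grip_force: 0.0
```

Call:
move_arm:
  commands:
    - [[0.54, -0.96, 0], 0.19, 1]
    - [[0.54, -0.96, 0], 0.19, 1]
    - [[0.54, -0.96, 0], 0.19, 1]
    - [[0, 0, 0], 0, 1]
    - [[0, 0, 0], 0, 1]
    - [[0, 0, 0], 0, 1]

```text
t: 2.97
eef_pos: [585.4, -74.7, 404.6]
tcp_rot: [3.141, -0.001, -3.14]
ft_force: [0.9, -0.2, 0.6]
opening: 1.001
grip_force: 0.0
```

Run:
```python
from h import *
w=read_camera("wrist");s=env.state();print(s["eef_pos"],s["tcp_rot"],s["opening"],s["ft_force"])
K,D,R,t=cam(w);print((-R.T@t).round(),R[2].round(2))
print(fit(w,"blue",(588,-73),rad=40))
for r in search_frame("blue_cup",w): print(r["confidence"],r["at"],at_z(w,r["at"],46))
save(w,"w1.png")
```

```text
[585.24155744 -74.21107092 404.72064857] [ 3.14125316e+00 -4.04027967e-04 -3.13961068e+00] 0.9982468147073073 [-0.33390573 -0.48217629  0.08303362]
[511. -75. 385.] [ 0.26  0.   -0.96]
(array([589.5, -73.6]), np.float64(0.753))
0.83 [204.0, 247.3] [ 680.34238861 -138.7807286    46.        ]
0.55 [257.0, 175.1] [589.84419205 -74.34669827  46.        ]
```

View pics/w1.png

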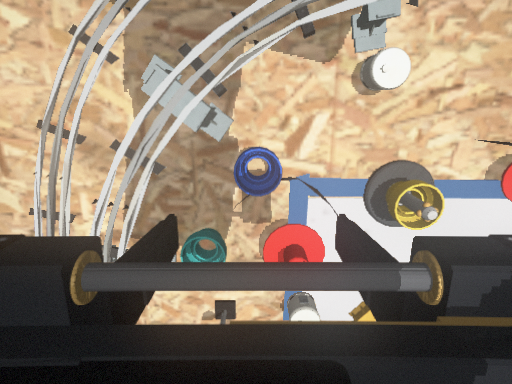

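The wrist view shows the blue cup at (257,171) and teal at (204,247). The big red cap is at (293,243) and the yellow cup at (417,205). I'll refine the blue cup with the segmentation masks.

```bash
cat >> h.py <<'E'
def fitm(p,mask,kind,near,z0=0):
    m=np.asarray(mask).astype(np.uint8);n,l,st,ce=cv2.connectedComponentsWithStats(m)
    ys,xs=np.nonzero(l==1+np.argmax(st[1:,4]));hm=cv2.convexHull(np.c_[xs,ys].astype(np.float32));am=cv2.contourArea(hm)
    def cost(v):
        h=hulls(p,v[0],v[1],P[kind],z0);i=cv2.intersectConvexConvex(h,hm)[0]
        return -i/(am+cv2.contourArea(h)-i)
    s=minimize(cost,near,method="Nelder-Mead",options=dict(initial_simplex=[near,[near[0]+8,near[1]],[near[0],near[1]+8]],xatol=.05))
    return s.x.round(1),round(-s.fun,3)
def fitc(p,thing,kind,near,z0=0,tol=40):
    out=[]
    for r in cut_out(thing,p):
        q=at_z(p,r["at"],30+z0)[:2]
        if np.hypot(*(q-near))<tol: out.append((round(r["confidence"],2),)+fitm(p,r["region"],kind,near,z0))
    return out
E
python3 - <<'E'
from h import *
for c in ("wrist","top","side"):
    p=read_camera(c)
    print(c,"blue",fitc(p,"blue_cup","blue",(589,-73)))
    print(c,"yel",fitc(p,"yellow_cup","yellow",(625,109)),fit(p,"yellow",(625,109),rad=45))
    print(c,"cap",fitc(p,"snap_cap","cap",(600,252)))
E
```

```text
wrist blue [(0.75, array([587.8, -74. ]), np.float64(0.939))]
wrist yel [(0.85, array([625.3, 109.7]), np.float64(0.93))] (array([624.5, 108.5]), np.float64(0.866))
wrist cap [(0.57, array([606.4, 209.9]), np.float64(0.133))]
top blue []
top yel [(0.72, array([626.2, 110.7]), np.float64(0.869))] (array([625.4, 110.5]), np.float64(0.97))
top cap [(0.57, array([600.9, 253.8]), np.float64(0.881))]
side blue [(0.57, array([585.6, -74.9]), np.float64(0.95))]
side yel [(0.74, array([624.6, 109.1]), np.float64(0.958))] (array([622.5, 108.3]), np.float64(0.955))
side cap [(0.88, array([598.6, 251.8]), np.float64(0.874))]
```

Call:
move_arm:
  commands:
    - [[0.07, 0.03, -0.88], 0, 1]
    - [[0, 0, -0.88], 0, 1]
    - [[0, 0, -0.88], 0, 1]
    - [[0, 0, -0.88], 0, 1]
    - [[0, 0, -0.88], 0, 1]
    - [[0, 0, -0.88], 0, 1]
    - [[0, 0, -0.88], 0, 1]
    - [[0, 0, 0], 0, 1]
    - [[0, 0, 0], 0, 1]
    - [[0, 0, 0], 0, -1]
    - [[0, 0, 0], 0, -1]
    - [[0, 0, 0], 0, -1]
    - [[0, 0, 0], 0, -1]
    - [[0, 0, 0], 0, -1]
    - [[0, 0, 0], 0, -1]
    - [[0, 0, 0], 0, -1]
    - [[0, 0, 0], 0, -1]

```text
t: 5.08
eef_pos: [587.7, -73.9, 220.2]
tcp_rot: [3.142, 0.0, -3.14]
ft_force: [-0.1, -0.3, 3.1]
opening: 0.569
grip_force: 30.0
```

Call:
move_arm:
  commands:
    - [[0, 0, 0], 0, -1]
    - [[0, 0, 0], 0, -1]
    - [[0, 0, 0.5], 0, -1]
    - [[0, 0, 0.8], 0, -1]
    - [[0, 0, 1], 0, -1]
    - [[0, 0, 1], 0, -1]
    - [[0, 0, 0.7], 0, -1]
    - [[0, 0, 0], 0, -1]
    - [[0, 0, 0], 0, -1]

```text
t: 5.83
eef_pos: [587.6, -73.9, 340.5]
tcp_rot: [-3.141, 0.002, -3.14]
ft_force: [-0.7, -0.2, -0.2]
opening: 0.572
grip_force: 30.0
```

Run:
```python
from h import *
w=read_camera("wrist");s=env.state();print(s["eef_pos"],s["opening"],s["grip_force"],s["ft_force"])
e=s["eef_pos"];zc=e[2]-190-30
print(zc,fitc(w,"blue_cup","blue",(587,-74),z0=zc,tol=80))
p=read_camera("side");print(fitc(p,"blue_cup","blue",(587,-74),z0=zc,tol=80))
save(w,"w2.png")
```

```text
[587.43493322 -73.86998306 339.36993149] 0.5751179952801933 30.004286021467124 [ 0.01845487  0.31126145 -1.15280774]
119.36993149039932 [(0.84, array([587., -74.]), np.float64(0.0)), (0.71, array([587.7, -74.7]), np.float64(0.803))]
[(0.72, array([585.4, -75. ]), np.float64(0.702))]
```

View pics/w2.png

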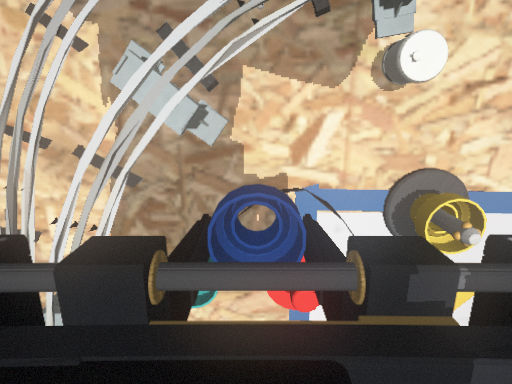

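The cup is held, with its rim in the wrist image spanning columns 208–305 and its top edge at row 184. The yellow cup is at (455,222). I'll measure the held-cup offset and the stand from the same wrist camera.

Run:
```python
from h import *
s=env.state();e=s["eef_pos"];w=read_camera("wrist");zr=e[2]-190-30+46
m=cmask(w,"blue");n,l,st,ce=cv2.connectedComponentsWithStats(m);i=1+np.argmax(st[1:,4]);print(st[i])
ys,xs=np.nonzero(l==i);print("top edge",ys.min(),xs[ys==ys.min()].mean(),at_z(w,(256,ys.min()-.5),zr)+[28,0,0])
for r in (205,210,215,220):
    q=xs[ys==r];print(r,q.min(),q.max(),end=' ')
# fit rim ellipse: upper-arc boundary pts vs. projected rim circle
b=[(c,ys[xs==c].min()-.5) for c in range(st[i,0]+6,st[i,0]+st[i,2]-6)]
X=np.array([at_z(w,q,zr)[:2] for q in b]);A=np.c_[2*X,np.ones(len(X))];v=np.linalg.lstsq(A,(X**2).sum(1),rcond=None)[0]
print("\ncircle",v[:2],np.sqrt(v[2]+v[0]**2+v[1]**2))
from scipy.optimize import least_squares
print("fixed r",least_squares(lambda c:np.hypot(*(X-c).T)-28,v[:2]).x)
print("yel",fit(w,"yellow",(625,109),rad=45),fitc(w,"yellow_cup","yellow",(625,109)))
for r in search_frame("post_tip",w): print(r["confidence"],r["at"],at_z(w,r["at"],82))
for c in("top","side"):
  p=read_camera(c)
  for r in search_frame("post_tip",p): print(c,r["confidence"],r["at"],at_z(p,r["at"],82))
```

```text
[ 207  193   99   69 4363]
top edge 193 257.5 [586.49321759 -74.62530876 164.46127613]
205 222 290 210 217 294 215 213 298 220 211 301 
circle [586.87099494 -74.85240387] 28.180258624520192
fixed r [586.67079328 -74.85028973]
yel (array([624.7, 109.2]), np.float64(0.926)) [(0.58, array([624.2, 109. ]), np.float64(0.893))]
0.83 [438.5, 210.4] [597.34321705  74.71103739  82.        ]
top 0.97 [222.8, 204.0] [618.73779193 113.22976838  82.        ]
top 0.35 [225.8, 198.5] [630.68858684 106.71947088  82.        ]
top 0.33 [224.5, 143.9] [752.32285142 109.26808823  82.        ]
side 0.6 [275.3, 204.0] [665.42789071 112.7549732   82.        ]
```

Call:
move_arm:
  commands:
    - [[0.18, 0.875, 0], 0, -1]
    - [[0.18, 0.875, 0], 0, -1]
    - [[0.18, 0.875, 0], 0, -1]
    - [[0.18, 0.875, 0], 0, -1]
    - [[0.18, 0.875, 0], 0, -1]
    - [[0.18, 0.875, 0], 0, -1]
    - [[0.18, 0.875, 0], 0, -1]
    - [[0, 0, 0], 0, -1]
    - [[0, 0, 0], 0, -1]
    - [[0, 0, 0], 0, -1]

```text
t: 7.22
eef_pos: [625.4, 109.5, 339.8]
tcp_rot: [-3.141, -0.0, -3.139]
ft_force: [-1.4, -0.5, -1.7]
opening: 0.569
grip_force: 30.0
```

Run:
```python
from h import *
w=read_camera("wrist");t=read_camera("side");s=env.state();print(s["eef_pos"],s["ft_force"])
A=w["image"][:300,100:420];B=cv2.resize(t["image"][150:250,225:331],(320,300),interpolation=cv2.INTER_CUBIC)
cv2.imwrite("pics/w3.png",np.hstack([A,B])[...,::-1])
```

```text
[625.42084467 108.90615247 339.96598123] [ 9.93967110e-01 -5.39586125e-01 -1.56105538e-04]
```

View pics/w3.png

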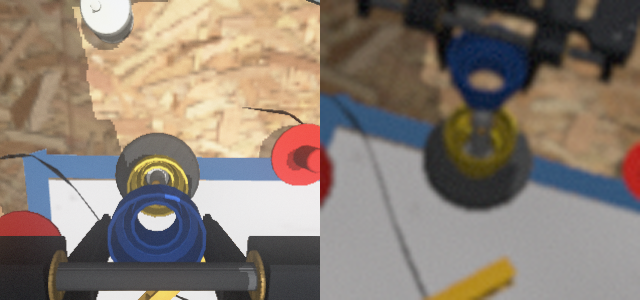

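The wrist view shows the post at column 157 of the crop, in line with the blue cup's centre. I'll descend now.

Call:
move_arm:
  commands:
    - [[0, 0, -0.5], 0, -1]
    - [[0, 0, -0.5], 0, -1]
    - [[0, 0, -0.5], 0, -1]
    - [[0, 0, -0.3], 0, -1]
    - [[0, 0, -0.2], 0, -1]
    - [[0, 0, -0.2], 0, -1]
    - [[0, 0, 0], 0, -1]

```text
t: 7.9
eef_pos: [625.4, 109.5, 273.2]
tcp_rot: [3.142, -0.001, -3.14]
ft_force: [0.0, -0.3, 0.0]
opening: 0.575
grip_force: 30.0
```

Call:
move_arm:
  commands:
    - [[0, 0, -0.1], 0, -1]
    - [[0, 0, -0.1], 0, -1]
    - [[0, 0, -0.1], 0, -1]
    - [[0, 0, 0], 0, -1]

```text
t: 8.23
eef_pos: [625.4, 109.9, 264.6]
tcp_rot: [3.142, -0.0, -3.14]
ft_force: [-0.1, -0.5, -0.8]
opening: 0.575
grip_force: 30.0
```

Call:
move_arm:
  commands:
    - [[0, 0, -0.1], 0, -1]
    - [[0, 0, -0.1], 0, -1]
    - [[0, 0, -0.05], 0, -1]
    - [[0, 0, 0], 0, -1]

```text
t: 8.57
eef_pos: [625.4, 109.9, 257.0]
tcp_rot: [3.142, -0.001, -3.14]
ft_force: [0.2, -0.1, -1.1]
opening: 0.573
grip_force: 30.0
```

Call:
move_arm:
  commands:
    - [[0, 0, -0.05], 0, -1]
    - [[0, 0, -0.05], 0, -1]
    - [[0, 0, 0], 0, -1]

```text
t: 8.82
eef_pos: [625.5, 109.8, 254.3]
tcp_rot: [3.141, 0.0, -3.14]
ft_force: [0.5, -0.4, -0.4]
opening: 0.571
grip_force: 30.0
```

Call:
move_arm:
  commands:
    - [[0, 0, -0.05], 0, -1]
    - [[0, 0, 0], 0, -1]

```text
t: 8.98
eef_pos: [625.5, 109.9, 254.2]
tcp_rot: [3.142, 0.001, -3.14]
ft_force: [-3.3, -0.4, 10.0]
opening: 0.573
grip_force: 30.0
```

Contact came at the expected height. I'll release and rise.

Call:
move_arm:
  commands:
    - [[0, 0, 0.04], 0, -1]
    - [[0, 0, 0], 0, 1]
    - [[0, 0, 0], 0, 1]
    - [[0, 0, 0], 0, 1]
    - [[0, 0, 0], 0, 1]
    - [[0, 0, 0], 0, 1]
    - [[0, 0, 0], 0, 1]
    - [[0, 0, 0], 0, 1]
    - [[0, 0, 0.3], 0, 1]
    - [[0, 0, 0.8], 0, 1]
    - [[0, 0, 1], 0, 1]
    - [[0, 0, 1], 0, 1]
    - [[-0.25, 1, 0.5], 0, 1]
    - [[-0.25, 1, 0], 0, 1]
    - [[-0.25, 1, 0], 0, 1]
    - [[-0.15, 1, 0], 0, 1]
    - [[0, 0.8, 0], 0, 1]
    - [[0, 0, 0], 0, 1]
    - [[0, 0, 0], 0, 1]
    - [[0, 0, 0], 0, 1]

```text
t: 10.65
eef_pos: [598.5, 253.4, 362.5]
tcp_rot: [-3.141, 0.0, -3.14]
ft_force: [-0.0, -0.2, 0.9]
opening: 0.999
grip_force: 0.0
```

Run:
```python
from h import *
s=env.state();print(s["eef_pos"],s["opening"],s["t"])
for c in ("wrist","side","top"):
    p=read_camera(c)
    print(c,"cap",fitc(p,"snap_cap","cap",(600,252)),fit(p,"cap",(600,252),rad=45))
    print(c,"blue",fitc(p,"blue_cup","blue",(625,109),34),fit(p,"blue",(625,109),34,rad=30))
    if c=="wrist": A=p["image"]
    if c=="side": B=cv2.resize(p["image"][160:240,240:320],(384,384),interpolation=cv2.INTER_CUBIC)
cv2.imwrite("pics/w4.png",cv2.resize(np.hstack([A,B]),None,fx=.89,fy=.89)[...,::-1])
```

```text
[598.46866591 253.37847339 362.47831717] 0.9991058515510266 10.65
wrist cap [(0.79, array([601. , 252.4]), np.float64(0.959))] (array([600.4, 252.4]), np.float64(0.944))
wrist blue [(0.82, array([624.7, 109.8]), np.float64(0.915))] (array([624.7, 110.2]), np.float64(0.866))
side cap [(0.64, array([599., 251.]), np.float64(0.886))] (array([596.5, 250.5]), np.float64(0.891))
side blue [(0.92, array([622.4, 109.2]), np.float64(0.843))] (array([618.2, 107. ]), np.float64(0.75))
top cap [] (array([598.4, 238.7]), np.float64(0.094))
top blue [(0.89, array([626.5, 110.6]), np.float64(0.915))] (array([625.8, 110.4]), np.float64(0.926))
```

View pics/w4.png

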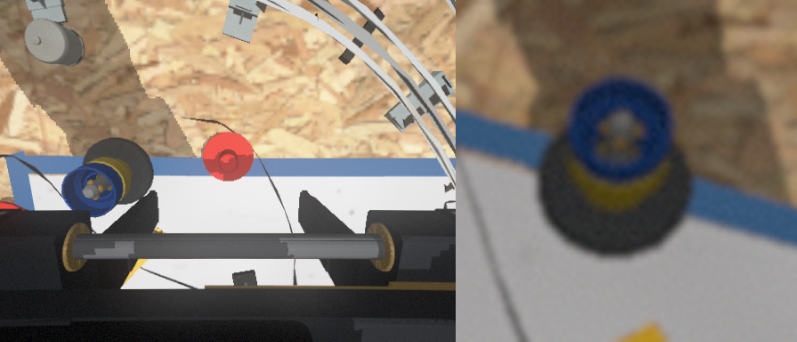

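The wrist view shows the cap at (228,157). The blue cup is nested level around the post, and in the side crop the blue rim sits evenly above the yellow. Now I grasp the knob.

Call:
move_arm:
  commands:
    - [[0.08, -0.03, -0.9], 0, 1]
    - [[0, 0, -0.95], 0, 1]
    - [[0, 0, -0.95], 0, 1]
    - [[0, 0, -0.95], 0, 0]
    - [[0, 0, -0.7], 0, 0]
    - [[0, 0, -0.4], 0, 0]
    - [[0, 0, 0], 0, 0]
    - [[0, 0, 0], 0, -1]
    - [[0, 0, 0], 0, -1]
    - [[0, 0, 0], 0, -1]
    - [[0, 0, 0], 0, -1]
    - [[0, 0, 0], 0, -1]
    - [[0, 0, 0], 0, -1]
    - [[0, 0, 0], 0, -1]
    - [[0, 0, 0], 0, -1]
    - [[0, 0, 0], 0, -1]

```text
t: 12.43
eef_pos: [600.9, 252.9, 216.8]
tcp_rot: [3.141, 0.0, -3.14]
ft_force: [0.3, 1.1, 1.6]
opening: 0.223
grip_force: 30.0
```

Call:
move_arm:
  commands:
    - [[0, 0, 0.5], 0, -1]
    - [[0, 0, 0.8], 0, -1]
    - [[0, 0, 1], 0, -1]
    - [[0, 0, 1], 0, -1]
    - [[0, 0, 0.7], 0, -1]
    - [[0, 0, 0], 0, -1]
    - [[0, 0, 0], 0, -1]
    - [[0, 0, 0], 0, -1]

```text
t: 13.1
eef_pos: [600.6, 252.8, 335.6]
tcp_rot: [-3.141, -0.001, -3.14]
ft_force: [1.4, -0.3, -0.6]
opening: 0.225
grip_force: 30.0
```

```bash
cat > m.py <<'E'
from h import *
s=env.state();e=s["eef_pos"];print(e,s["opening"],s["ft_force"],s["t"])
z0=e[2]-216.8
w=read_camera("wrist")
m=cmask(w,"cap");n,l,st,ce=cv2.connectedComponentsWithStats(m);i=1+np.argmax(st[1:,4]);print(st[i],z0)
ys,xs=np.nonzero(l==i)
b=[(c,ys[xs==c].min()-.5) for c in range(st[i,0]+6,st[i,0]+st[i,2]-6)]
for zz in(20,24):
    X=np.array([at_z(w,q,z0+zz)[:2] for q in b])
    from scipy.optimize import least_squares
    f=least_squares(lambda c:np.hypot(*(X-c).T)-31,e[:2],loss="soft_l1");g=least_squares(lambda c:np.hypot(*(X-c[:2]).T)-c[2],[e[0],e[1],31],loss="soft_l1")
    print(zz,"cap",f.x-e[:2],np.abs(f.fun).max(),g.x-[e[0],e[1],0])
E
python3 - <<'E'
exec(open("m.py").read())
print("blue",fit(w,"blue",(625,109.5),34,rad=30),fitc(w,"blue_cup","blue",(625,109.5),34),fit(w,"yellow",(625,109.5),rad=45))
save(w,"w5.png")
E
```

```text
[600.6221261  252.8329264  335.58389771] 0.22538049638128976 [ 1.42303172 -0.30441908 -0.61534907] 13.1
[ 207  178   99   84 5142] 118.78389770987451
20 cap [-0.18608139 -0.63094258] 0.6779256399497484 [-0.61167314 -0.63702994 30.6258473 ]
24 cap [-1.06064415 -0.62266159] 0.7500512543978957 [-2.26910327 -0.63963243 29.93387623]
blue (array([624.8, 110.4]), np.float64(0.861)) [(0.67, array([625.2, 109.5]), np.float64(0.92))] (array([615.6, 125. ]), np.float64(0.381))
```

View pics/w5.png

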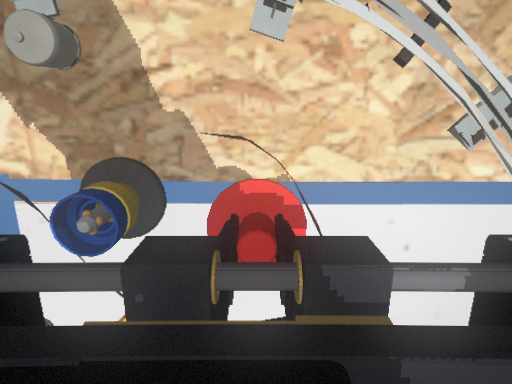

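The cap is held level, with its disc centred at column 256. The stand post is at (87,226). I'll check the post position in one zoomed crop with the predicted tip overlaid.

Run:
```python
from h import *
w=read_camera("wrist")
x0,y0,s=35,150,6
im=cv2.resize(w["image"][y0:y0+100,x0:x0+130],None,fx=s,fy=s,interpolation=cv2.INTER_CUBIC)[...,::-1].copy()
def dr(x,y,z,r,col):
    q=proj(w,np.c_[x+r*np.cos(TH),y+r*np.sin(TH),np.full(72,z)]);q=((q-[x0,y0]+.5)*s*8).astype(np.int32)
    cv2.polylines(im,[q.reshape(-1,1,2)],True,col,1,cv2.LINE_AA,3)
x,y=624.8,109.3
dr(x,y,80,28,(0,255,0));dr(x,y,10,45,(0,255,0));dr(x,y,78,8,(0,0,255))
cv2.imwrite("pics/w6.png",im);print(proj(w,[[x,y,82],[x+1,y,82],[x,y+1,82]]))
```

```text
[[ 81.90313559 227.41872801]
 [ 82.08090977 228.55378902]
 [ 83.14314943 227.41747379]]
```

View pics/w6.png

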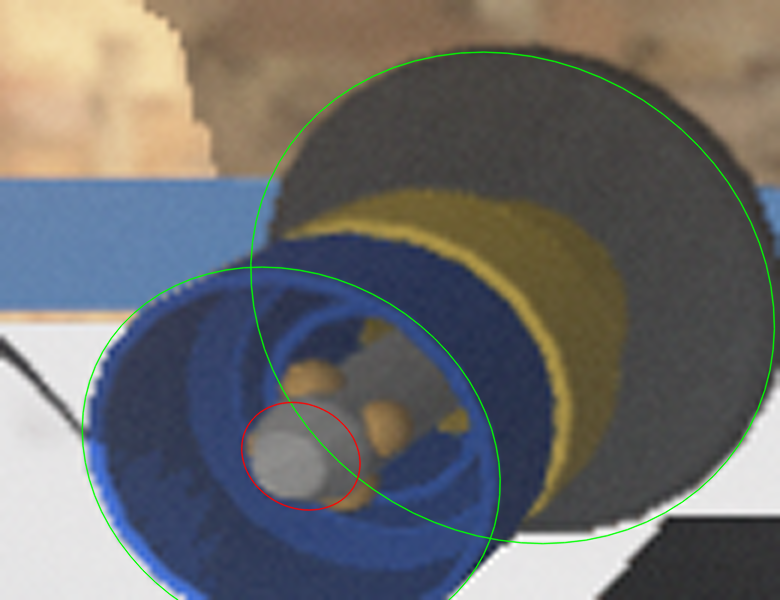

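The post tip shows at zoomed (290,462) against (284,467) predicted, so the axis is about (624.2,110.2). I'll move over it.

Call:
move_arm:
  commands:
    - [[0.13, -0.79, 0], 0, -1]
    - [[0.13, -0.79, 0], 0, -1]
    - [[0.13, -0.79, 0], 0, -1]
    - [[0.13, -0.79, 0], 0, -1]
    - [[0.13, -0.79, 0], 0, -1]
    - [[0.14, -0.8, 0], 0, -1]
    - [[0, 0, -0.3], 0, -1]
    - [[0, 0, -0.3], 0, -1]
    - [[0, 0, 0], 0, -1]
    - [[0, 0, 0], 0, -1]

```text
t: 14.08
eef_pos: [624.4, 111.3, 317.4]
tcp_rot: [3.142, -0.002, -3.139]
ft_force: [-0.0, 0.8, -0.7]
opening: 0.228
grip_force: 30.0
```

Run:
```python
exec(open("m.py").read())
for c in("top","side"):
    p=read_camera(c)
    print(c,"cap",fit(p,"cap",tuple(e[:2]),z0,rad=25),"blue/yellow",fitc(p,"blue_cup","blue",(625,109.5),34))
A=w["image"][130:330,170:340];B=read_camera("side")["image"][150:250,240:325]
cv2.imwrite("pics/w7.png",np.hstack([cv2.resize(A,(340,400)),cv2.resize(B,(340,400),interpolation=cv2.INTER_CUBIC)])[...,::-1])
```

```text
[624.38556273 111.32339893 317.4462861 ] 0.22829990390729848 [-0.01862216  0.83383159 -0.67613324] 14.0833
[ 207  179   99   84 5145] 100.64628609627636
20 cap [-0.34995195 -0.57640428] 0.5125946551639551 [-0.59062339 -0.58135991 30.78757499]
24 cap [-1.22305818 -0.56530311] 0.7981792371440513 [-2.24823928 -0.58665739 30.09232191]Traceback (most recent call last):
  File "<stdin>", line 4, in <module>
  File "h.py", line 36, in fit
    am=cv2.contourArea(hm)
cv2.error: OpenCV(4.12.0) /io/opencv/modules/imgproc/src/shapedescr.cpp:315: error: (-215:Assertion failed) npoints >= 0 && (depth == CV_32F || depth == CV_32S) in function 'contourArea'
```

Call:
move_arm:
  commands:
    - [[0, -0.03, -0.3], 0, -1]
    - [[0, 0, -0.2], 0, -1]
    - [[0, 0, -0.1], 0, -1]
    - [[0, 0, 0], 0, -1]

```text
t: 14.52
eef_pos: [624.4, 109.7, 299.6]
tcp_rot: [3.142, -0.002, -3.14]
ft_force: [0.2, 0.0, -1.0]
opening: 0.226
grip_force: 30.0
```

Call:
move_arm:
  commands:
    - [[0, 0, -0.05], 0, -1]
    - [[0, 0, -0.05], 0, -1]
    - [[0, 0, 0], 0, -1]

```text
t: 14.77
eef_pos: [624.6, 109.5, 297.5]
tcp_rot: [3.141, -0.0, -3.14]
ft_force: [-1.1, -0.7, -0.1]
opening: 0.223
grip_force: 30.0
```

Call:
move_arm:
  commands:
    - [[0, 0, -0.05], 0, -1]
    - [[0, 0, -0.05], 0, -1]
    - [[0, 0, 0], 0, -1]

```text
t: 15.02
eef_pos: [624.6, 109.5, 294.4]
tcp_rot: [3.142, -0.0, -3.14]
ft_force: [1.0, 0.4, -0.2]
opening: 0.227
grip_force: 30.0
```

The post has entered with no lateral force. I'll keep pushing.

Call:
move_arm:
  commands:
    - [[0, 0, -0.06], 0, -1]
    - [[0, 0, -0.06], 0, -1]
    - [[0, 0, -0.06], 0, -1]
    - [[0, 0, 0], 0, -1]

```text
t: 15.35
eef_pos: [624.8, 109.7, 289.3]
tcp_rot: [3.141, 0.001, -3.14]
ft_force: [1.1, 2.4, 0.8]
opening: 0.223
grip_force: 30.0
```

Call:
move_arm:
  commands:
    - [[0, 0, -0.06], 0, -1]
    - [[0, 0, -0.06], 0, -1]
    - [[0, 0, 0], 0, -1]

```text
t: 15.6
eef_pos: [624.8, 109.7, 286.3]
tcp_rot: [3.141, 0.002, -3.14]
ft_force: [0.6, 1.3, 3.6]
opening: 0.225
grip_force: 30.0
```

Call:
move_arm:
  commands:
    - [[0, 0, -0.06], 0, -1]
    - [[0, 0, -0.06], 0, -1]
    - [[0, 0, 0], 0, -1]

```text
t: 15.85
eef_pos: [624.6, 109.6, 281.1]
tcp_rot: [3.141, -0.001, -3.14]
ft_force: [3.8, 2.7, -8.5]
opening: 0.224
grip_force: 30.0
```

The force dropped away to a downward pull, so the cap has clicked. Now I press home.

Call:
move_arm:
  commands:
    - [[0, 0, -0.06], 0, -1]
    - [[0, 0, -0.06], 0, -1]
    - [[0, 0, 0], 0, -1]

```text
t: 16.1
eef_pos: [624.5, 109.5, 278.8]
tcp_rot: [-3.142, -0.0, -3.14]
ft_force: [-0.3, 1.1, 3.2]
opening: 0.226
grip_force: 30.0
```

Call:
move_arm:
  commands:
    - [[0, 0, -0.05], 0, -1]
    - [[0, 0, 0], 0, -1]
    - [[0, 0, 0], 0, -1]

```text
t: 16.35
eef_pos: [624.4, 109.5, 278.6]
tcp_rot: [-3.142, 0.001, -3.14]
ft_force: [-4.9, 1.1, 15.1]
opening: 0.224
grip_force: 30.0
```

Call:
move_arm:
  commands:
    - [[0, 0, -0.02], 0, -1]
    - [[0, 0, 0], 0, -1]
    - [[0, 0, 0], 0, -1]
    - [[0, 0, 0], 0, -1]
    - [[0, 0, 0], 0, -1]
    - [[0, 0, 0], 0, -1]
    - [[0, 0, 0], 0, -1]
    - [[0, 0, 0], 0, -1]

```text
t: 17.02
eef_pos: [624.4, 109.5, 278.5]
tcp_rot: [-3.142, 0.001, -3.14]
ft_force: [-5.9, -0.0, 20.0]
opening: 0.226
grip_force: 30.0
```

Run:
```python
exec(open("m.py").read())
p=read_camera("side");print(fitc(p,"blue_cup","blue",(625,109.5),34))
s=env.state();print(s["eef_pos"],s["ft_force"],s["opening"],s["grip_force"])
```

```text
[624.43342589 109.46456207 278.51981079] 0.22550590671054976 [-5.94370931e+00 -1.09335727e-02  1.99719652e+01] 17.0167
[ 207  179  100   83 5198] 61.719810788302766
20 cap [ 0.18375883 -0.47848175] 0.445628192952789 [ 0.44672729 -0.47765092 31.23144426]
24 cap [-0.697122   -0.48324369] 0.5109180231293635 [-1.23540952 -0.48358967 30.52503541]
[(0.41, array([619.9, 110.5]), np.float64(0.068))]
[624.42103192 109.49120297 278.52913144] [-6.08541185  0.41632345 20.14803218] 0.22349102347494018 30.004221641574986
```

The cap is steady at home (61.7 mm against 62 mm nominal), pressed with 20 N, with no slip. I'll hand in.

```bash
python3 -c "
from cell import env
print(env.job_done())"
```

```text
the job is handed in; nothing more can be done
None
```

I handed the job in at about 17 s with the blue cup nested level in the yellow cup, and the red snap cap clicked home and still gripped, pressed down at about 20 N; the hand-in returned no verdict.

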